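# Rock the trackball tub to pour into the cartridge tray

## Robot

A 6-joint arm with a two-finger parallel gripper is mounted at the origin on the work surface. World frame = base frame: x ahead of the robot, y to its left, z up, the work surface at z = 0. Lengths are in m, angles in rad, forces in N, time in s.
With the tool pointing down it reaches from about 0.25 to 0.775 m from the base axis. Payload 4 kg.
Tool frame: the origin (TCP) lies midway between the tips of the shut fingers; the grasp point (between the pads) lies 19 mm behind it; y points along the fingers, x is the direction in which the jaws open and shut, and the axes are right-handed (so a half turn about y gives the same grasp; the last joint's range is limited). The gripper opens to 94 mm and grips with 3 to 60 N. Pads are 16 mm wide; open, the fingers measure 119 mm over their backs; the gripper's body (75 mm by 177 mm) begins 78 mm behind the grasp point.
Start: joints at [-0.103, 0.087, 1.371, -0, 1.684, -0.103], TCP at [0.55, -0, 0.206] pointing down, gripper open.
Joint ranges: [-3.1, 3.1], [-0.76, 2.03], [0.27, 2.55], [-1.08, 4.22], [0.17, 2.65], [-2.57, 2.57]. Speed limits (rad/s): [2.79, 2.79, 3.14, 3.14, 3.14, 3.14].

## Interface

Orientations are given as [roll, pitch, yaw] about the fixed x, y, z axes, in that order (R = Rz(yaw) Ry(pitch) Rx(roll)).
In Python, from bench import robot gives the robot as it stands.
- The arm moves only by the shell command python3 -m creep 'ROWS'. ROWS is JSON, a list of rows, each a list of 7 numbers: the shift along the tool's x, y, z in mm, then the turn, a rotation vector about the tool's x, y, z in degrees, then the closure in counts, from 0 (fully open) to 255 (shut). A call has 1 to 5 rows; each row is the pose to reach, as a shift and turn from the pose commanded when the call began, along the tool's axes at that moment; what a row does not reach only later rows make up. A row lasts 1/8 s, in which the tool goes at most 62.5 mm and 10.7 degrees, less where a joint would pass 70% of its speed; a pose out of reach is approached as far as the arm can. A call with a gripper value outside its range is refused whole. The fingers move at their own pace and stop on an object; the grip force is fixed at half the most. Time passes only in rows, so rows that repeat a pose let the fingers close. It gives the time, the measured TCP pose, the force and the opening at its end, in the units of the state.
- robot.get_obs(): the state, without advancing time (a new reading comes with each control period).
- robot.snapshot(name): name is "scene" or "side" or "wrist"; returns a dict with "color" (480x640x3 uint8, blue, green, red), "fx", "fy", "cx", "cy" (pixels), "world_from_camera" (4x4, takes a point from camera to world coordinates); the wrist camera has in their place "mount" (4x4, takes a point from camera to tool coordinates, whose origin is the TCP and whose axes are the tool frame's). Camera axes: x right, y down, z forward; pixel columns grow to the right and rows downward; lengths in m; the calibration is good to about 2 mm. A picture is of the moment at which its call begins: read the wrist's pose just before it. There is no depth.
- robot.close_job(): hands the job in, once; it reports no verdict.
Trained networks look in the newest picture that a camera, given by its name, has taken for a name from the list of things; names that differ only in an ending like _2 or _b are one class to them, and where a whole thing is asked for, a point or a joint stands for the part that bears it (a point fixed in the world has none). Each returns a list of dicts, best first, with "p" (0 to 1); they miss things now and then, are a little off and sometimes report something else, mostly with a low value. They report only what shows in the picture. A call takes as long as a camera call. They do not tell look-alikes from the thing itself.
- robot.spot_in(name, camera): "point" ([x, y, z] in m, in world coordinates, good to about 4 mm: the middle of the surface that is visible of it).
- robot.landmark_of(name, camera): "point" ([x, y, z] in m, in world coordinates, good to about 4 mm: a listed point, or the origin of a listed thing).
The state is a dict: "time": time; "joint_positions": joint angles; "qvel": joint speeds; "joint_torque": joint torques, N m; "tool_pos": TCP position; "ee_rot": TCP orientation; "wrist_force": force on the tool from outside, world axes, zero at the start; "wrist_torque": the same for the moment, N m; "width": finger opening in m.
Only numpy, scipy, OpenCV 4.12 (cv2) and the standard library are available. Lean on these libraries where they do the work, as an engineer would, in place of code of your own. Each camera call takes 0.05 s, during which the arm holds its last target.

## Task

Slide the grey tray along the desk until its near end stands squarely up against the aluminium-lipped front of the wooden riser, centred under the spout of the heavy blue tub. Then, without lifting the tub and without touching the balls with the hand, push from behind to rock the tub forward on its front rail until both trackballs have rolled down the spout into the tray, and ease the tub back down onto its base under control, never letting it fall or slam. Leave the tub standing upright in its place on the riser and both balls lying still in the tray, still up against the riser, and do not disturb the mug, the figurine or the stylus.

Things in the scene. Friction and masses are not known exactly. Their poses are not given: they have to be found in the camera images.
- riser: Fixed wooden riser block on the desk, 190 mm deep (its x) by 200 mm wide (its y), top 28 mm above the desk. Origin: centre of its underside; z up. Its -x side is the front: along this edge runs an aluminium lip 10 mm thick whose top is 36 mm above the desk (8 mm above the riser top); the front face of the lip is at x = -95 mm.
- tub_rail (a point): Mid-width point on the axis (along y) of the tub's rocker rail, a steel rod of 8 mm radius under the front of its base, 8 mm above the underside (36 mm above the desk). It lies behind the riser's lip, which stops it sliding forward; the tub rocks about it. Left alone the tub falls back upright from any tilt below about 60 degrees and tips right over beyond about 75. Axes as body tub.
- tub: Heavy open-topped blue tub on a black weighted base, loose on the riser, 150 mm wide (y), about 1.5 kg, too wide to grasp. Origin on its underside straight below the rail axis; -x is the spout side, z up. Inner floor 35 mm above the underside, flat rear face at x = +130 mm, rear rim 130 mm above the underside. Centre of mass about x = +65 mm, z = +26 mm.
- tub_back (a point): Point on the tub's flat rear (+x) face at mid width, 105 mm above its underside, 25 mm below the rim: a good place to push. Rocking starts at about 8 to 14 N pushed forward here, and needs less as it tilts. The desk behind is free.
- ball_a: Orange trackball, 57 mm diameter, 100 g; origin at its centre. Starts on the tub's inner floor.
- ball_b: Yellow trackball, 57 mm diameter, 100 g; origin at its centre. Starts on the tub's inner floor.
- tray_center (a point): Centre of the open grey plastic tray, half-way up (22.5 mm above the desk). 190 mm long (x), 180 mm wide (y), 45 mm high, walls and floor 8 mm thick, 0.5 kg, loose. Its +x end faces roughly towards the riser. Square against the riser, its x axis is parallel to the riser's and its centre is 95 mm in front of the lip's front face.
- tray_end (a point): Middle of the top edge of the tray's far (-x) end wall, which is 8 mm thick and can be pinched from above or pushed; 45 mm above the desk, 91 mm from the tray's centre.
- mug: Red ceramic mug standing upside down, 84 mm diameter, 95 mm high, handle at its +y. Origin: centre of its underside. Leave alone.
- figurine: White acrylic figurine, 60 mm round base, about 105 mm high. Origin: centre of its underside. Leave alone.
- stylus: Aluminium screwdriver-shaped stylus, 150 mm long, lying along its x. Leave alone.
- tub_spout (a point): Middle of the open front lip of the tub's chute, at x = -45 mm, z = +95 mm in the tub's axes. The chute, 134 mm wide inside, with side cheeks, climbs to it from the inner floor (x = +32, z = +35 mm) at 38 degrees, so the balls roll out when the tub is rocked forward some 43 to 50 degrees.
There are look-alikes about, which are no part of the job. There is more than one size of the tub; the job needs the middle-sized.

How it is judged:
On the way, in this order (a step that is already met when the one before it is completed fails the run):
1. the tray stands against the riser's front under the spout, with the tub still upright and both balls in it (x of tray_center in the frame of riser above -0.22 m and y of tray_center in the frame of tub_rail between -0.03 and 0.03 m and angle between the x axis of tray_center and the x axis of riser, either way round below 0.2 rad and angle between tray_center's own z axis and vertical below 0.05 rad and angle between tub's own z axis and vertical below 0.1 rad and x of each of ball_a, ball_b in the frame of tub above 0.02 m and z of each of ball_a, ball_b in the frame of tub below 0.1 m), for 0.2 s.
2. the tub is rocked forward on its rail (angle between tub's own z axis and vertical above 0.5 rad), for 0.1 s.
3. both balls are in the tray (x of ball_a in the frame of tray_center between -0.075 and 0.075 m and y of ball_a in the frame of tray_center between -0.07 and 0.07 m and z of ball_a in the frame of tray_center between 0 and 0.03 m and x of ball_b in the frame of tray_center between -0.075 and 0.075 m and y of ball_b in the frame of tray_center between -0.07 and 0.07 m and z of ball_b in the frame of tray_center between 0 and 0.03 m), for 0.2 s.
At the end, for the whole second after the job is handed in: Both balls lie still on the tray's floor (inside its walls); the tray lies flat with its near end within 45 mm of the riser's lip; the tub stands upright (within 3.5 degrees), at rest, its rail within 20 mm of where it started (all of step 3 and linear speed of each of ball_a, ball_b below 0.03 m/s and angle between tub's own z axis and vertical below 0.06 rad and linear speed of tub below 0.02 m/s and distance of tub_rail from where it was at the start of the episode below 0.02 m and angle between tray_center's own z axis and vertical below 0.05 rad and x of tray_center in the frame of riser above -0.235 m); the robot touches nothing.
It fails at once if the tub is lifted or shifted: its rocker rail leaves its place by more than 25 mm (distance of tub_rail from where it was at the start of the episode above 0.025 m).
It fails at once if the tub falls or slams (turns faster than 3.5 rad/s) (angular speed of tub above 3.5 rad/s).
It fails at once if the hand touches a ball (contact force between the fingers and ball_a above 1 N or contact force between the fingers and ball_b above 1 N).
It fails at once if the mug, figurine or stylus is moved by more than 25 mm (distance of any of mug, figurine, stylus from where it was at the start of the episode above 0.025 m).
It also fails if it takes over 69 s, if anything falls off the work surface, if the arm or the gripper's body presses on something with over 40 N, if the wrist force passes 120 N, or if a joint passes its speed limit or range.

## Working session

There is one attempt and no reset: what is moved stays moved. The work goes in short steps, Python scripts to look and compute and a shell command to move; the robot and the scene stay as the last step left them, time stands still between calls to the robot, and variables do not carry over. Pictures are saved under pics/ and viewed, and the job is handed in when it is done.

```bash
mkdir -p pics; ls
python3 - <<'E'
from bench import robot
import cv2
o=robot.get_obs(); print({k:(v if isinstance(v,(int,float)) else [round(float(x),3) for x in v]) for k,v in o.items()})
for n in ("scene","side"):
    s=robot.snapshot(n); cv2.imwrite(f"pics/{n}0.png",s["color"])
    for nm in ["riser","tub_rail","tub","tub_back","ball_a","ball_b","tray_center","tray_end","mug","figurine","stylus","tub_spout"]:
        r=robot.landmark_of(nm,n)
        print(n,nm,[([round(float(x),3) for x in d["point"]],round(d["p"],2)) for d in r])
E
```

```text
pics
{'time': 0.0, 'joint_positions': [-0.103, 0.088, 1.372, -0.0, 1.684, -0.103], 'qvel': [0.001, -0.001, -0.001, 0.0, 0.0, 0.0], 'joint_torque': [0.001, -34.018, -30.242, 0.072, 0.033, -0.0], 'tool_pos': [0.549, 0.0, 0.204], 'ee_rot': [-1.571, 0.002, -0.0], 'wrist_force': [-0.241, 0.678, -0.01], 'wrist_torque': [0.01, 0.03, 0.007], 'width': 0.09390036845870296}
scene riser []
scene tub_rail [([0.504, 0.119, 0.034], 0.9), ([0.212, -0.323, 0.007], 0.81)]
scene tub [([0.159, 0.296, 0.002], 0.83), ([0.5, 0.117, 0.023], 0.8)]
scene tub_back [([0.499, 0.251, 0.133], 0.92), ([0.315, 0.359, 0.137], 0.75), ([0.293, -0.276, 0.078], 0.71)]
scene ball_a [([0.499, 0.252, 0.132], 0.68), ([0.502, 0.123, 0.034], 0.63), ([0.47, 0.208, 0.085], 0.61), ([0.536, 0.209, 0.087], 0.56)]
scene ball_b [([0.499, 0.252, 0.132], 0.68), ([0.502, 0.123, 0.034], 0.63), ([0.47, 0.208, 0.085], 0.61), ([0.536, 0.209, 0.087], 0.56)]
scene tray_center [([0.499, -0.183, 0.019], 0.93)]
scene tray_end [([0.501, -0.272, 0.042], 0.93), ([0.5, -0.181, 0.022], 0.7)]
scene mug [([0.639, -0.432, 0.0], 0.83)]
scene figurine [([
[... 363 characters left out ...]
side tub [([0.507, 0.123, 0.029], 0.76), ([0.155, 0.293, -0.002], 0.74), ([0.21, -0.321, -0.001], 0.72)]
side tub_back [([0.311, 0.366, 0.134], 0.71), ([0.298, -0.28, 0.078], 0.66), ([0.501, 0.249, 0.134], 0.59)]
side ball_a [([0.472, 0.205, 0.094], 0.83), ([0.537, 0.206, 0.094], 0.4)]
side ball_b [([0.472, 0.205, 0.094], 0.83), ([0.537, 0.206, 0.094], 0.4)]
side tray_center [([0.499, -0.184, 0.024], 0.68)]
side tray_end [([0.504, -0.273, 0.047], 0.58)]
side mug [([0.642, -0.434, 0.001], 0.95)]
side figurine [([0.777, -0.014, 0.004], 0.74)]
side stylus [([0.767, 0.291, -0.001], 0.57)]
side tub_spout [([0.184, -0.336, 0.069], 0.94), ([0.104, 0.273, 0.124], 0.78), ([0.499, 0.073, 0.126], 0.6)]
```

View pics/scene0.png

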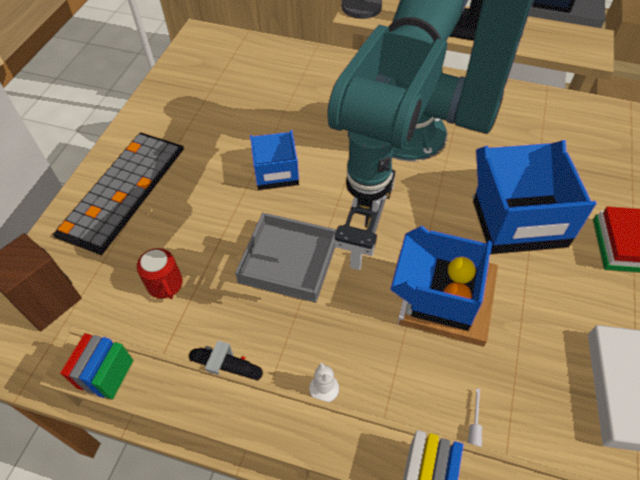

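View pics/side0.png

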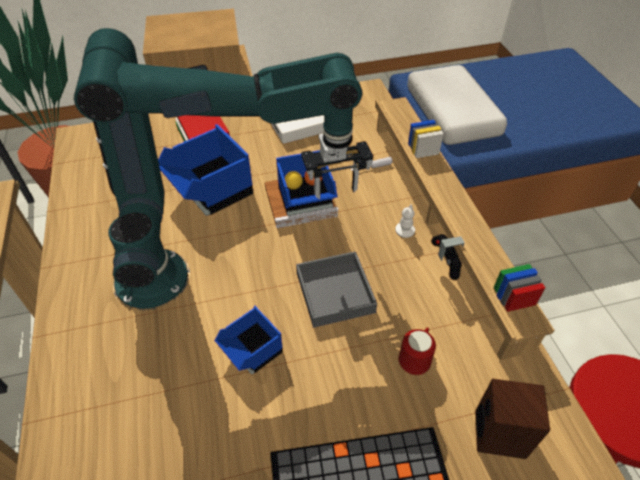

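The arm hides little. The middle tub sits on the riser at about (430, 280) in the scene view, with the orange and yellow balls in it. Its spout faces the tray at about (287, 257), so it points along world -y. I'll overlay model outlines to check the yaws.

```bash
cat > h.py <<'E'
import numpy as np, cv2
from bench import robot
def proj(s,P):
    T=np.linalg.inv(s["world_from_camera"]); P=np.atleast_2d(P); c=P@T[:3,:3].T+T[:3,3]
    return np.c_[s["fx"]*c[:,0]/c[:,2]+s["cx"], s["fy"]*c[:,1]/c[:,2]+s["cy"]]
def loc(o,yaw,pts):
    c,sn=np.cos(yaw),np.sin(yaw); R=np.array([[c,-sn,0],[sn,c,0],[0,0,1]]); return np.array(pts)@R.T+np.array(o)
def rect(x0,x1,y0,y1,z): return [[x0,y0,z],[x1,y0,z],[x1,y1,z],[x0,y1,z]]
def draw(img,s,P,col,k):
    p=proj(s,P); cv2.polylines(img,[np.round(p*k*16).astype(int)],True,col,1,cv2.LINE_AA,4)
def st():
    o=robot.get_obs(); print(round(o["time"],2),"pos",np.round(o["tool_pos"],4),"rot",np.round(o["ee_rot"],3),"F",np.round(o["wrist_force"],1),"w",round(o["width"],4))
E
python3 - <<'E'
from h import *
for n in("scene","side"):
    s=robot.snapshot(n); im=cv2.resize(s["color"],None,fx=2.5,fy=2.5,interpolation=cv2.INTER_CUBIC)
    draw(im,s,loc([.500,-.183,0],np.pi/2,rect(-.095,.095,-.09,.09,.045)),(0,255,255),2.5)
    draw(im,s,loc([.5015,.120,.028],np.pi/2,rect(.13,.13,-.075,.075,.13)),(0,0,255),2.5)
    draw(im,s,loc([.5015,.120,.028],np.pi/2,rect(-.045,.13,-.067,.067,.095)),(0,0,255),2.5)
    draw(im,s,loc([.5,.193,0],np.pi/2,rect(-.095,.095,-.1,.1,.028)),(0,255,0),2.5)
    draw(im,s,loc([.5,.193,0],np.pi/2,rect(-.095,-.085,-.1,.1,.036)),(255,255,0),2.5)
    p=proj(s,[[.5,0,.05]])[0]*2.5
    x,y=int(max(0,p[0]-400)),int(max(0,p[1]-300)); cv2.imwrite(f"pics/ov_{n}.png",im[y:y+600,x:x+800])
E
```

```text
(no output)
```

View pics/ov_scene.png

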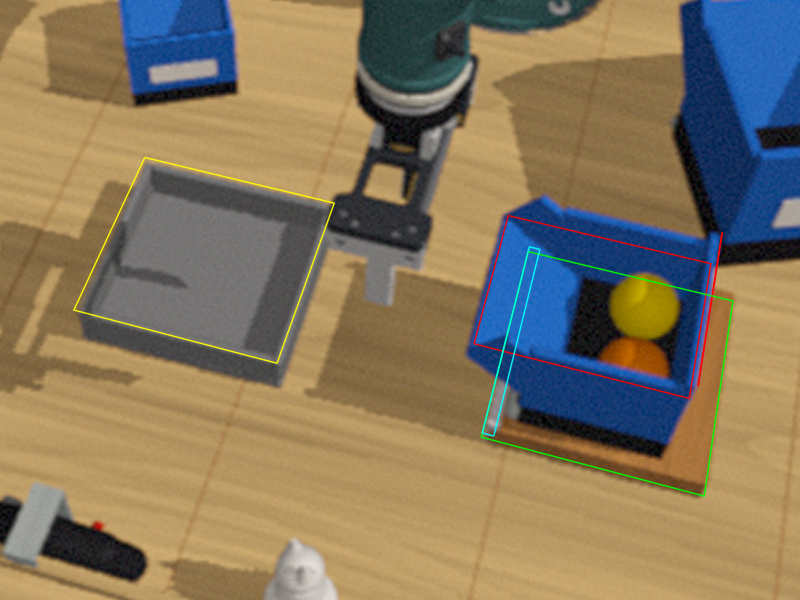

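View pics/ov_side.png

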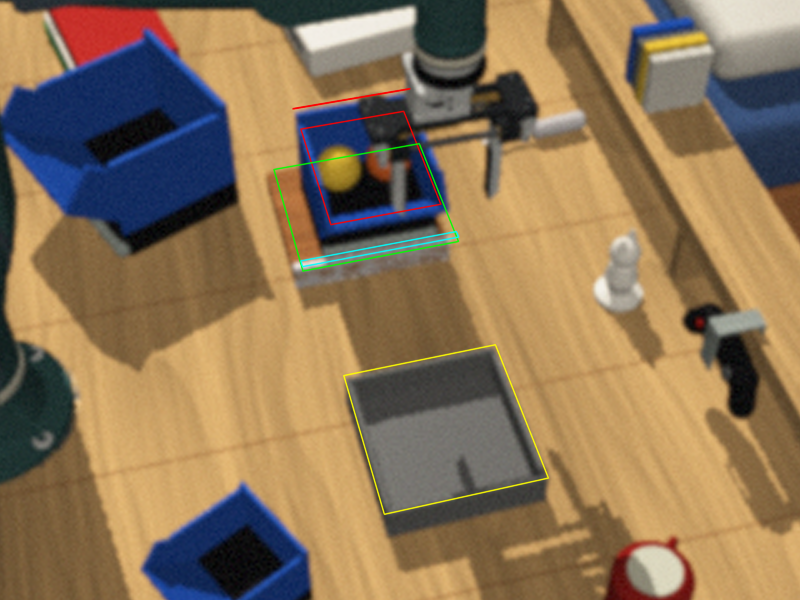

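The outlines fit: tray, tub and riser are all square to the world axes, with the tub's x along world +y. Next I put the open fingers behind the tray's far end as two contact points about 100 mm apart. Tool x is world x, tool y is down, and tool z is world +y.

```bash
python3 -m creep '[[-12,0,-60,0,0,0,0],[-24,0,-120,0,0,0,0],[-36,0,-180,0,0,0,0],[-48,0,-240,0,0,0,0],[-48,0,-300,0,0,0,0]]'; python3 -m creep '[[0,0,-15,0,0,0,0],[0,50,-15,0,0,0,0],[0,100,-15,0,0,0,0],[0,140,-15,0,0,0,0],[0,160,-15,0,0,0,0]]'; python3 -m creep '[[0,20,0,0,0,0,0],[0,20,0,0,0,0,0]]'
```

```text
time: 2.02
tool_pos: [0.5013, -0.3019, 0.2061]
ee_rot: [-1.571, -0.001, -0.0]
wrist_force: [0.6, 0.3, 0.9]
width: 0.094
time: 2.65
tool_pos: [0.5009, -0.3126, 0.0423]
ee_rot: [-1.567, 0.004, 0.001]
wrist_force: [0.3, 0.6, 0.8]
width: 0.0941
time: 2.9
tool_pos: [0.5011, -0.313, 0.0235]
ee_rot: [-1.568, 0.003, 0.001]
wrist_force: [0.2, 0.2, 0.5]
width: 0.0943
```

```bash
python3 -m creep '[[0,0,15,0,0,0,0],[0,0,30,0,0,0,0],[0,0,45,0,0,0,0],[0,0,65,0,0,0,0],[0,0,85,0,0,0,0]]';python3 -m creep '[[0,0,20,0,0,0,0],[0,0,40,0,0,0,0],[0,0,60,0,0,0,0],[0,0,80,0,0,0,0],[0,0,95,0,0,0,0]]'
python3 - <<'E'
from h import *
s=robot.snapshot("side"); cv2.imwrite("pics/side1.png",s["color"]); print(robot.landmark_of("tray_center","side"))
s=robot.snapshot("scene"); cv2.imwrite("pics/scene1.png",s["color"]); print(robot.landmark_of("tray_center","scene"))
E
```

```text
time: 3.52
tool_pos: [0.5028, -0.23, 0.0269]
ee_rot: [-1.574, -0.003, -0.0]
wrist_force: [-0.4, -4.9, 3.3]
width: 0.0935
time: 4.15
tool_pos: [0.5027, -0.1347, 0.0269]
ee_rot: [-1.574, -0.003, 0.001]
wrist_force: [1.2, -4.7, 3.0]
width: 0.094
[{'point': [0.4977, -0.0296, 0.02], 'p': 0.68}]
[{'point': [0.5014, -0.0287, 0.0199], 'p': 0.62}]
```

View pics/side1.png

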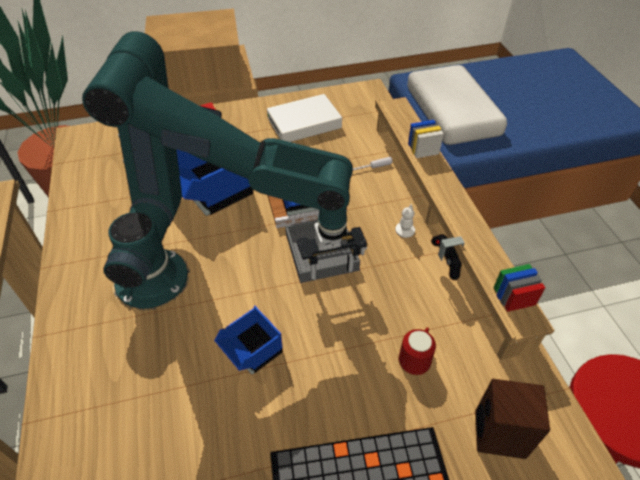

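The tray is sliding straight, with its centre at y ≈ -0.029. About 31 mm remains, so I'll finish gently.

```bash
python3 -m creep '[[0,0,10,0,0,0,0],[0,0,18,0,0,0,0],[0,0,24,0,0,0,0],[0,0,28,0,0,0,0],[0,0,28,0,0,0,0]]';python3 -m creep '[[0,0,2,0,0,0,0],[0,0,3,0,0,0,0]]'; python3 -m creep '[[0,0,2,0,0,0,0],[0,0,2,0,0,0,0]]'
```

```text
time: 4.97
tool_pos: [0.502, -0.1061, 0.0254]
ee_rot: [-1.569, 0.0, 0.0]
wrist_force: [-0.8, 0.7, -0.4]
width: 0.094
time: 5.22
tool_pos: [0.5021, -0.1044, 0.0256]
ee_rot: [-1.572, -0.0, -0.0]
wrist_force: [0.2, -1.7, -1.8]
width: 0.0942
time: 5.48
tool_pos: [0.5021, -0.102, 0.0256]
ee_rot: [-1.571, -0.0, -0.0]
wrist_force: [-0.3, -2.3, -0.6]
width: 0.0939
```

```bash
python3 -m creep '[[0,0,1,0,0,0,0],[0,0,2,0,0,0,0]]'; python3 -m creep '[[0,0,1,0,0,0,0],[0,0,2,0,0,0,0]]'
```

```text
time: 5.72
tool_pos: [0.5021, -0.1001, 0.0255]
ee_rot: [-1.571, -0.0, -0.0]
wrist_force: [-1.1, -1.0, -0.8]
width: 0.0939
time: 5.98
tool_pos: [0.5025, -0.0998, 0.0258]
ee_rot: [-1.575, -0.001, 0.001]
wrist_force: [-0.1, -7.9, -2.1]
width: 0.094
```

Force jumped to 8 N with no further travel, so the tray is against the lip. I'll back off, lift and look.

```bash
python3 -m creep '[[0,0,1,0,0,0,0],[0,0,-10,0,0,0,0],[0,0,-25,0,0,0,0],[0,-60,-30,0,0,0,0],[0,-120,-30,0,0,0,0]]'; python3 -m creep '[[0,-62,-10,0,0,0,0],[0,-124,-10,0,0,0,0],[0,-150,-10,0,0,0,0]]'
python3 - <<'E'
from h import *
for n in("scene","side"):
    s=robot.snapshot(n); im=cv2.resize(s["color"],None,fx=2.5,fy=2.5,interpolation=cv2.INTER_CUBIC)
    for k in("tray_center","tray_end","tub_back","tub_spout","tub_rail","riser","stylus"): print(n,k,[(np.round(d["point"],3).tolist(),round(d["p"],2)) for d in robot.landmark_of(k,n)])
    p=proj(s,[[.5,0.1,.05]])[0]*2.5
    x,y=int(max(0,p[0]-400)),int(max(0,p[1]-300)); cv2.imwrite(f"pics/b_{n}.png",im[y:y+600,x:x+800])
E
```

```text
time: 6.6
tool_pos: [0.5012, -0.1283, 0.1459]
ee_rot: [-1.569, 0.002, -0.001]
wrist_force: [0.5, 0.6, 0.4]
width: 0.0942
time: 6.98
tool_pos: [0.503, -0.1386, 0.3006]
ee_rot: [-1.572, -0.007, -0.0]
wrist_force: [0.6, -1.0, -0.0]
width: 0.094
scene tray_center [([0.505, 0.004, 0.021], 0.72)]
scene tray_end [([0.498, -0.086, 0.042], 0.73)]
scene tub_back [([0.316, 0.361, 0.139], 0.86), ([0.291, -0.277, 0.078], 0.85), ([0.498, 0.25, 0.133], 0.84)]
scene tub_spout [([0.502, 0.077, 0.126], 0.88), ([0.184, -0.339, 0.065], 0.83), ([0.102, 0.271, 0.128], 0.75)]
scene tub_rail [([0.505, 0.12, 0.035], 0.85), ([0.213, -0.323, 0.008], 0.82)]
scene riser [([0.473, 0.206, 0.089], 0.38)]
scene stylus [([0.767, 0.294, -0.002], 0.85)]
side tray_center [([0.5, 0.006, 0.021], 0.57)]
side tray_end [([0.503, -0.088, 0.044], 0.89)]
side tub_back [([0.502, 0.251, 0.134], 0.88), ([0.297, -0.278, 0.078], 0.55)]
side tub_spout [([0.504, 0.076, 0.13], 0.98), ([0.099, 0.275, 0.122], 0.77), ([0.183, -0.338, 0.07], 0.65)]
side tub_rail [([0.156, 0.296, 0.008], 0.91), ([0.211, -0.322, 0.01], 0.84), ([0.505, 0.117, 0.034], 0.79)]
side riser []
side stylus [([0.766, 0.295, 0.0], 0.68)]
```

View pics/b_scene.png

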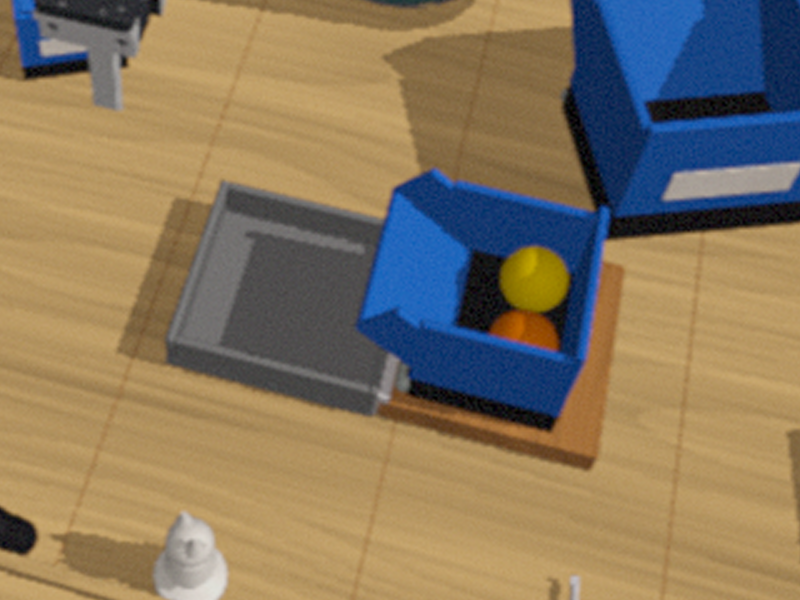

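View pics/b_side.png

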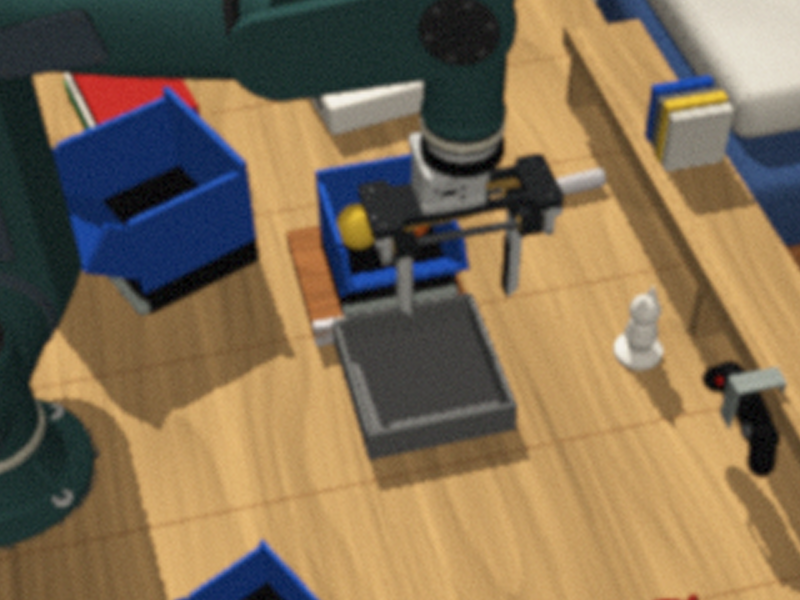

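The tray stands square against the lip with its centre near (0.502, 0.004). The tub is still upright, with both balls inside. Now I go over the tub to behind its rear face at y ≈ 0.25.

```bash
python3 -m creep '[[0,0,60,0,0,0,0],[0,0,120,0,0,0,0],[0,0,180,0,0,0,0],[0,0,240,0,0,0,0],[0,0,300,0,0,0,0]]'; python3 -m creep '[[0,0,60,0,0,0,0],[0,0,120,0,0,0,0],[0,0,150,0,0,0,0],[0,0,150,0,0,0,0]]'
python3 - <<'E'
from h import *
st()
s=robot.snapshot("wrist"); cv2.imwrite("pics/w1.png",s["color"])
s=robot.snapshot("scene"); cv2.imwrite("pics/scene2.png",s["color"])
E
```

```text
time: 8.4
tool_pos: [0.5018, 0.1639, 0.2958]
ee_rot: [-1.571, -0.001, -0.0]
wrist_force: [0.2, 0.0, 0.5]
width: 0.0939
time: 8.9
tool_pos: [0.5014, 0.314, 0.2947]
ee_rot: [-1.571, 0.001, 0.004]
wrist_force: [-0.6, 0.2, -0.4]
width: 0.0936
8.9 pos [0.5014 0.314  0.2947] rot [-1.571e+00  1.000e-03  4.000e-03] F [-0.6  0.2 -0.4] w 0.0936
```

View pics/scene2.png

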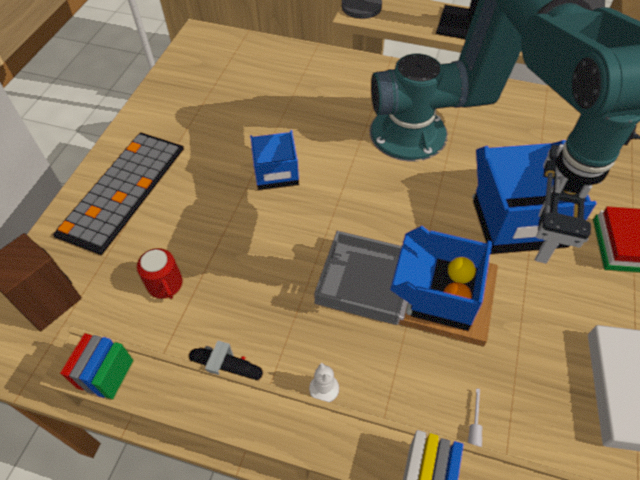

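```bash
python3 -m creep '[[0,50,0,0,0,0,0],[0,100,0,0,0,0,0],[0,140,0,0,0,0,0],[0,160,0,0,0,0,0],[0,168,0,0,0,0,0]]'; python3 -m creep '[[0,0,-15,0,0,0,0],[0,0,-30,0,0,0,0],[0,0,-40,0,0,0,0],[0,0,-46,0,0,0,0],[0,0,-46,0,0,0,0]]'
python3 - <<'E'
import numpy as np
for t in np.arange(0,56,2.5):
    c,s=np.cos(np.radians(t)),np.sin(np.radians(t))
    a,h=.13,.089
    print(t,"tz %.1f ty %.1f"%(1e3*(a*c-h*s-a),-1e3*(a*s+h*c-h)))
E
```

```text
time: 9.62
tool_pos: [0.5017, 0.3101, 0.1262]
ee_rot: [-1.572, 0.002, -0.002]
wrist_force: [0.1, -0.3, 0.2]
width: 0.0938
time: 10.25
tool_pos: [0.5022, 0.2656, 0.1279]
ee_rot: [-1.57, -0.001, -0.001]
wrist_force: [0.3, -0.4, 0.5]
width: 0.094
0.0 tz 0.0 ty -0.0
2.5 tz -4.0 ty -5.6
5.0 tz -8.3 ty -11.0
7.5 tz -12.7 ty -16.2
10.0 tz -17.4 ty -21.2
12.5 tz -22.3 ty -26.0
15.0 tz -27.5 ty -30.6
17.5 tz -32.8 ty -35.0
20.0 tz -38.3 ty -39.1
22.5 tz -44.0 ty -43.0
25.0 tz -49.8 ty -46.6
27.5 tz -55.8 ty -50.0
30.0 tz -61.9 ty -53.1
32.5 tz -68.2 ty -55.9
35.0 tz -74.6 ty -58.5
37.5 tz -81.0 ty -60.7
40.0 tz -87.6 ty -62.7
42.5 tz -94.3 ty -64.4
45.0 tz -101.0 ty -65.9
47.5 tz -107.8 ty -67.0
50.0 tz -114.6 ty -67.8
52.5 tz -121.5 ty -68.3
55.0 tz -128.3 ty -68.5
```

Now small steps to find contact.

```bash
python3 -m creep '[[0,0,-2,0,0,0,0],[0,0,-4,0,0,0,0],[0,0,-4,0,0,0,0]]'; python3 -m creep '[[0,0,-1,0,0,0,0],[0,0,-2,0,0,0,0],[0,0,-2,0,0,0,0]]'
```

```text
time: 10.62
tool_pos: [0.502, 0.2621, 0.1274]
ee_rot: [-1.571, 0.0, 0.0]
wrist_force: [-1.1, 1.3, -1.1]
width: 0.094
time: 11.0
tool_pos: [0.502, 0.26, 0.1275]
ee_rot: [-1.571, 0.0, -0.0]
wrist_force: [-0.2, 0.1, 0.3]
width: 0.0939
```

```bash
python3 -m creep '[[0,0,-1,0,0,0,0],[0,0,-2,0,0,0,0],[0,0,-2,0,0,0,0]]'; python3 -m creep '[[0,0,-1,0,0,0,0],[0,0,-2,0,0,0,0],[0,0,-2,0,0,0,0]]'
```

```text
time: 11.38
tool_pos: [0.502, 0.2584, 0.1275]
ee_rot: [-1.57, -0.0, 0.0]
wrist_force: [0.1, 0.7, -0.2]
width: 0.094
time: 11.75
tool_pos: [0.502, 0.2582, 0.1275]
ee_rot: [-1.566, -0.001, 0.002]
wrist_force: [1.5, 6.9, -1.7]
width: 0.0938
```

Contact at y = 0.258 with 7 N. I'll follow the arc about the rail.

```bash
python3 -m creep '[[0,-2,-3,0,0,0,0],[0,-5,-5,0,0,0,0],[0,-8,-7,0,0,0,0],[0,-11,-9,0,0,0,0],[0,-11,-9,0,0,0,0]]'
python3 - <<'E'
from h import *
st()
s=robot.snapshot("side"); cv2.imwrite("pics/side3.png",s["color"])
s=robot.snapshot("scene"); cv2.imwrite("pics/scene3.png",s["color"])
for k in("tub_back","tub_spout","tub_rail"): print(k,[(np.round(d["point"],3).tolist(),round(d["p"],2)) for d in robot.landmark_of(k,"scene")])
E
```

```text
time: 12.38
tool_pos: [0.502, 0.2491, 0.1381]
ee_rot: [-1.566, -0.0, 0.001]
wrist_force: [0.0, 6.3, -3.0]
width: 0.0939
12.38 pos [0.502  0.2491 0.1381] rot [-1.566e+00 -0.000e+00  1.000e-03] F [ 0.   6.3 -3. ] w 0.0939
tub_back [([0.502, 0.238, 0.145], 0.63), ([0.294, -0.28, 0.077], 0.57), ([0.314, 0.358, 0.135], 0.56)]
tub_spout [([0.504, 0.069, 0.121], 0.78), ([0.185, -0.336, 0.068], 0.78)]
tub_rail [([0.504, 0.116, 0.035], 0.72), ([0.211, -0.322, 0.006], 0.6)]
```

View pics/scene3.png

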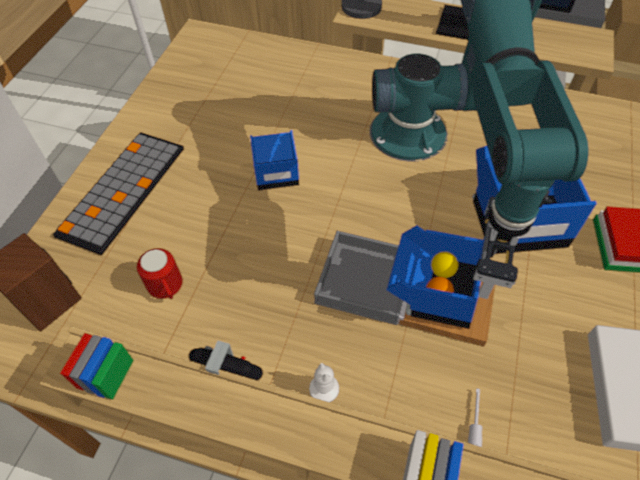

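The tub has tilted about 5° and its rail is staying put; the balls have rolled forward to about (443, 275). Continuing.

```bash
python3 -m creep '[[0,-5,-4.5,0,0,0,0],[0,-10,-9,0,0,0,0],[0,-15,-14,0,0,0,0],[0,-19.5,-19,0,0,0,0],[0,-24,-24.5,0,0,0,0]]'; python3 -m creep '[[0,-4,-5.5,0,0,0,0],[0,-8,-11.5,0,0,0,0],[0,-11.5,-17.5,0,0,0,0],[0,-15,-23.5,0,0,0,0],[0,-15,-23.5,0,0,0,0]]'
python3 - <<'E'
from h import *
st()
s=robot.snapshot("side"); cv2.imwrite("pics/side4.png",s["color"])
s=robot.snapshot("scene"); cv2.imwrite("pics/scene4.png",s["color"])
for k in("tub_back","tub_spout","tub_rail"): print(k,[(np.round(d["point"],3).tolist(),round(d["p"],2)) for d in robot.landmark_of(k,"scene")])
E
```

```text
time: 13.25
tool_pos: [0.5016, 0.2245, 0.1619]
ee_rot: [-1.567, 0.001, 0.001]
wrist_force: [0.0, 5.7, -3.4]
width: 0.094
time: 13.88
tool_pos: [0.5018, 0.2004, 0.1777]
ee_rot: [-1.567, 0.0, 0.001]
wrist_force: [-0.8, 4.6, -0.5]
width: 0.0942
13.88 pos [0.5018 0.2004 0.1777] rot [-1.567e+00  0.000e+00  1.000e-03] F [-0.8  4.6 -0.5] w 0.0942
tub_back [([0.295, -0.276, 0.078], 0.97), ([0.498, 0.191, 0.18], 0.79), ([0.314, 0.358, 0.138], 0.57)]
tub_spout [([0.505, 0.043, 0.093], 0.85), ([0.183, -0.337, 0.064], 0.71)]
tub_rail [([0.21, -0.32, 0.008], 0.89), ([0.502, 0.122, 0.033], 0.71), ([0.47, 0.136, 0.1], 0.27)]
```

View pics/scene4.png

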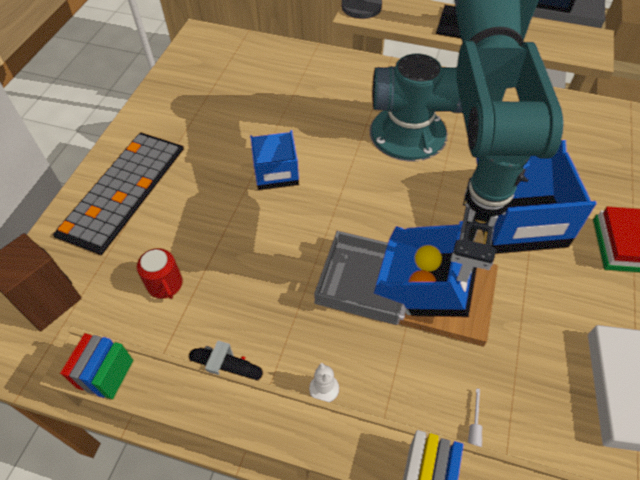

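The tilt is about 27° and tracking well. Continuing to 40°.

```bash
python3 -m creep '[[0,-3,-6,0,0,0,0],[0,-6,-12.5,0,0,0,0],[0,-8.5,-19,0,0,0,0],[0,-10.5,-25,0,0,0,0],[0,-12.5,-32,0,0,0,0]]'; python3 -m creep '[[0,0,0,0,0,0,0],[0,0,0,0,0,0,0]]'
python3 - <<'E'
from h import *
st()
s=robot.snapshot("side"); cv2.imwrite("pics/side5.png",s["color"])
s=robot.snapshot("scene"); cv2.imwrite("pics/scene5.png",s["color"])
for k in("tub_back","tub_spout","tub_rail"): print(k,[(np.round(d["point"],3).tolist(),round(d["p"],2)) for d in robot.landmark_of(k,"scene")])
E
```

```text
time: 14.75
tool_pos: [0.5018, 0.1683, 0.1903]
ee_rot: [-1.568, -0.0, 0.001]
wrist_force: [-0.0, 4.3, 1.1]
width: 0.0941
time: 15.0
tool_pos: [0.5019, 0.1678, 0.1903]
ee_rot: [-1.569, -0.0, 0.0]
wrist_force: [-0.6, 4.1, 2.4]
width: 0.0938
15.0 pos [0.5019 0.1678 0.1903] rot [-1.569 -0.     0.   ] F [-0.6  4.1  2.4] w 0.0938
tub_back [([0.316, 0.357, 0.137], 0.93), ([0.5, 0.154, 0.19], 0.57)]
tub_spout [([0.503, 0.03, 0.075], 0.94), ([0.105, 0.275, 0.129], 0.74), ([0.185, -0.34, 0.068], 0.63)]
tub_rail [([0.213, -0.323, 0.006], 0.84), ([0.504, 0.123, 0.032], 0.66)]
```

View pics/scene5.png

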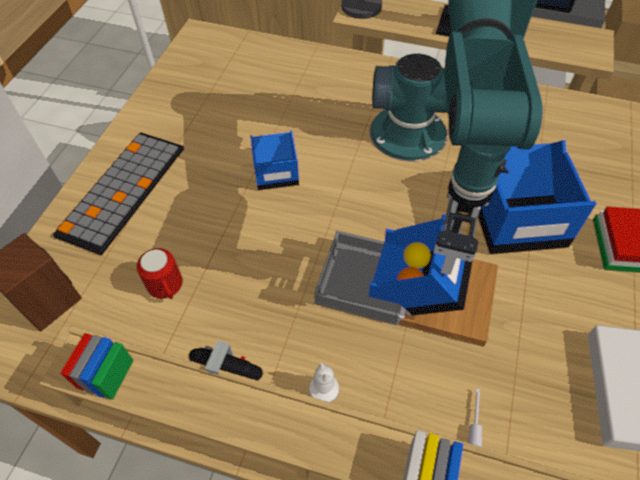

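View pics/side5.png

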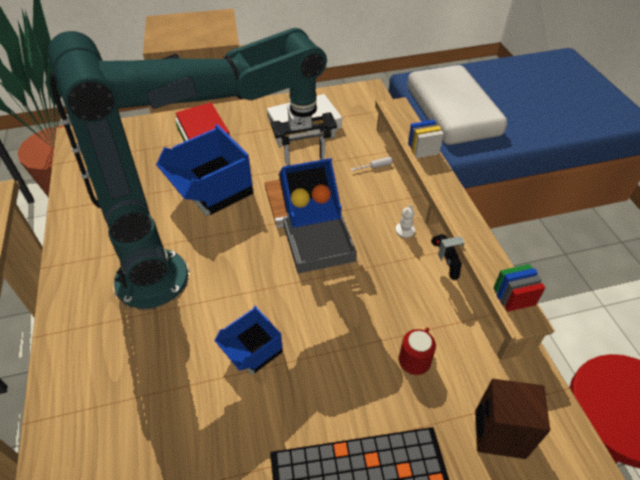

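The tilt is about 39°, with both balls on the chute at about (302, 197) and (321, 194) in the side view. Creeping to 45° and pausing.

```bash
python3 -m creep '[[0,-1,-4,0,0,0,0],[0,-2,-7,0,0,0,0],[0,-2.5,-10,0,0,0,0],[0,-3,-13,0,0,0,0],[0,-3,-13,0,0,0,0]]'; python3 -m creep '[[0,0,0,0,0,0,0],[0,0,0,0,0,0,0],[0,0,0,0,0,0,0]]'
python3 - <<'E'
from h import *
st()
s=robot.snapshot("side"); cv2.imwrite("pics/side6.png",s["color"])
s=robot.snapshot("scene"); cv2.imwrite("pics/scene6.png",s["color"])
for k in("tub_spout","tub_rail","ball_a"): print(k,[(np.round(d["point"],3).tolist(),round(d["p"],2)) for d in robot.landmark_of(k,"scene")])
E
```

```text
time: 15.88
tool_pos: [0.5021, 0.1535, 0.1933]
ee_rot: [-1.571, -0.0, -0.001]
wrist_force: [-1.4, 4.1, 3.5]
width: 0.0942
time: 16.25
tool_pos: [0.5021, 0.1541, 0.1931]
ee_rot: [-1.571, -0.0, 0.0]
wrist_force: [-1.1, 3.8, 2.9]
width: 0.094
16.25 pos [0.5021 0.1541 0.1931] rot [-1.571 -0.     0.   ] F [-1.1  3.8  2.9] w 0.094
tub_spout [([0.184, -0.336, 0.065], 0.9), ([0.504, 0.028, 0.071], 0.76), ([0.102, 0.275, 0.128], 0.74)]
tub_rail [([0.505, 0.119, 0.037], 0.61), ([0.212, -0.323, 0.006], 0.61), ([0.764, 0.291, -0.0], 0.59), ([0.501, 0.005, 0.018], 0.16)]
ball_a [([0.474, -0.052, 0.032], 0.75), ([0.539, -0.052, 0.034], 0.72)]
```

View pics/side6.png

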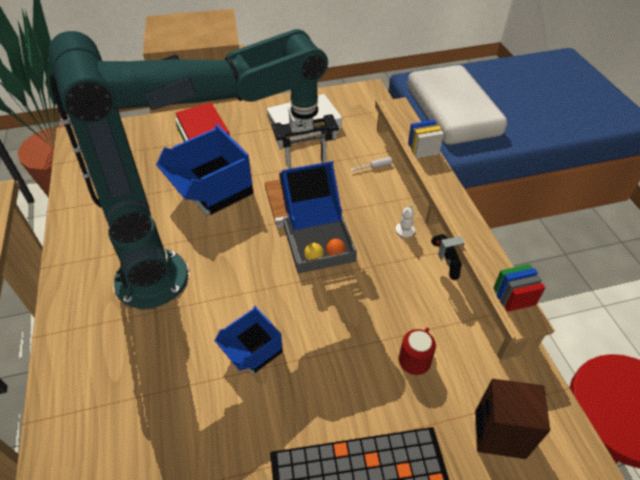

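Both balls are in the tray, at about (314, 250) and (335, 246). I'll hold briefly, then lower the tub along the same arc.

```bash
python3 -m creep '[[0,0,0,0,0,0,0],[0,0,0,0,0,0,0],[0,0,0,0,0,0,0],[0,0,0,0,0,0,0]]'; python3 -m creep '[[0,1.5,6,0,0,0,0],[0,3,13,0,0,0,0],[0,5,20,0,0,0,0],[0,7.5,26.5,0,0,0,0],[0,10,33,0,0,0,0]]'; python3 -m creep '[[0,2.5,6,0,0,0,0],[0,6,12.5,0,0,0,0],[0,9,18.5,0,0,0,0],[0,13,24.5,0,0,0,0],[0,17,30,0,0,0,0]]'
```

```text
time: 17.0
tool_pos: [0.5021, 0.154, 0.1931]
ee_rot: [-1.571, -0.0, 0.0]
wrist_force: [-1.6, 3.8, 3.5]
width: 0.0938
time: 17.62
tool_pos: [0.502, 0.1887, 0.1834]
ee_rot: [-1.568, -0.001, 0.001]
wrist_force: [-1.9, 7.8, 5.4]
width: 0.0941
time: 18.25
tool_pos: [0.502, 0.2207, 0.167]
ee_rot: [-1.564, -0.001, 0.002]
wrist_force: [-2.4, 11.1, 7.3]
width: 0.0938
```

```bash
python3 -m creep '[[0,3.5,5.5,0,0,0,0],[0,8,11,0,0,0,0],[0,12.5,16,0,0,0,0],[0,17,21,0,0,0,0],[0,21.5,26,0,0,0,0]]'
python3 - <<'E'
from h import *
st()
s=robot.snapshot("side"); cv2.imwrite("pics/side7.png",s["color"])
s=robot.snapshot("scene"); cv2.imwrite("pics/scene7.png",s["color"])
for k in("tub_spout","tub_back","tub_rail","ball_a","tray_center"): print(k,[(np.round(d["point"],3).tolist(),round(d["p"],2)) for d in robot.landmark_of(k,"scene")])
E
```

```text
time: 18.88
tool_pos: [0.5018, 0.248, 0.1454]
ee_rot: [-1.562, -0.001, 0.002]
wrist_force: [-2.3, 12.5, 5.1]
width: 0.0939
18.88 pos [0.5018 0.248  0.1454] rot [-1.562e+00 -1.000e-03  2.000e-03] F [-2.3 12.5  5.1] w 0.0939
tub_spout [([0.503, 0.072, 0.119], 0.78), ([0.182, -0.339, 0.067], 0.55), ([0.772, -0.013, 0.0], 0.52)]
tub_back [([0.498, 0.244, 0.148], 0.69), ([0.312, 0.36, 0.138], 0.68), ([0.293, -0.276, 0.077], 0.68)]
tub_rail [([0.211, -0.324, 0.008], 0.95), ([0.503, 0.124, 0.038], 0.89)]
ball_a [([0.536, -0.051, 0.034], 0.91), ([0.471, -0.051, 0.033], 0.87)]
tray_center [([0.501, 0.006, 0.019], 0.93)]
```

View pics/scene7.png

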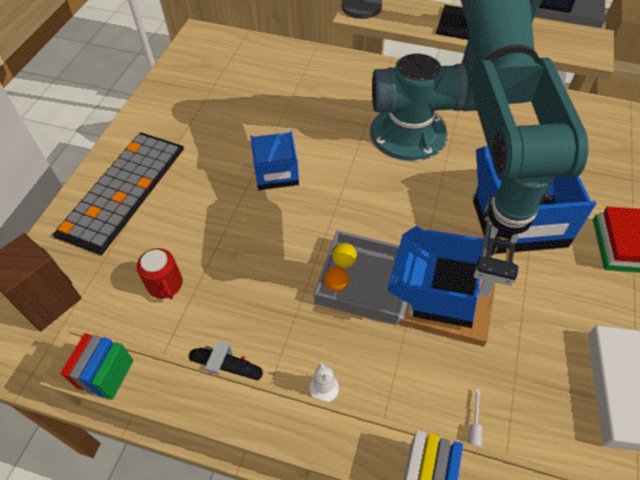

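The tilt is about 6° and the balls are at rest in the tray at about (344, 256) and (337, 279). Last degrees, slowly.

```bash
python3 -m creep '[[0,2.5,2.5,0,0,0,0],[0,5,4.5,0,0,0,0],[0,7.5,6.5,0,0,0,0],[0,10,8.5,0,0,0,0],[0,12,10.5,0,0,0,0]]';python3 -m creep '[[0,1.5,1,0,0,0,0],[0,3,2,0,0,0,0],[0,4.5,3,0,0,0,0],[0,5,4,0,0,0,0],[0,5,4,0,0,0,0]]'
python3 - <<'E'
from h import *
for c in("scene","side"):
  s=robot.snapshot(c); cv2.imwrite(f"pics/{c}8.png",s["color"])
  for k in("tub_spout","tub_back","tub_rail"): print(k,[(np.round(d["point"],3).tolist(),round(d["p"],2)) for d in robot.landmark_of(k,c)])
E
```

```text
time: 19.85
tool_pos: [0.5017, 0.2593, 0.1334]
ee_rot: [-1.56, -0.001, 0.002]
wrist_force: [-2.3, 15.1, 4.6]
width: 0.0939
time: 20.48
tool_pos: [0.502, 0.2616, 0.129]
ee_rot: [-1.563, -0.002, 0.002]
wrist_force: [-2.9, 12.0, 7.2]
width: 0.0939
tub_spout [([0.184, -0.334, 0.066], 0.63), ([0.504, 0.081, 0.127], 0.6)]
tub_back [([0.295, -0.278, 0.08], 0.74), ([0.5, 0.253, 0.13], 0.59), ([0.314, 0.36, 0.136], 0.57)]
tub_rail [([0.213, -0.323, 0.007], 0.9), ([0.506, 0.126, 0.034], 0.84)]
tub_spout [([0.104, 0.275, 0.12], 0.87), ([0.504, 0.075, 0.128], 0.79), ([0.181, -0.336, 0.072], 0.6)]
tub_back [([0.294, -0.279, 0.08], 0.81), ([0.314, 0.362, 0.132], 0.79), ([0.501, 0.254, 0.134], 0.69), ([0.763, 0.292, 0.0], 0.52)]
tub_rail [([0.508, 0.123, 0.035], 0.9), ([0.211, -0.322, 0.009], 0.83), ([0.15, 0.296, 0.011], 0.62)]
```

The tub is essentially down, with its rail about 3 mm back. I'll release the residual push gently.

```bash
python3 -m creep '[[0,0.5,0.5,0,0,0,0],[0,0.5,1,0,0,0,0],[0,0.5,1.5,0,0,0,0],[0,0.5,2,0,0,0,0],[0,0.5,2.5,0,0,0,0]]';python3 -m creep '[[0,0,0.5,0,0,0,0],[0,0,1,0,0,0,0],[0,0,1.5,0,0,0,0],[0,0,2,0,0,0,0],[0,0,2.5,0,0,0,0]]'
```

```text
time: 21.5
tool_pos: [0.5027, 0.2615, 0.1278]
ee_rot: [-1.569, -0.003, 0.001]
wrist_force: [-1.3, 5.9, 5.2]
width: 0.094
time: 22.12
tool_pos: [0.5019, 0.2616, 0.1263]
ee_rot: [-1.573, 0.001, -0.001]
wrist_force: [0.9, 1.0, 1.3]
width: 0.0937
```

```bash
python3 -m creep '[[0,0,1,0,0,0,0],[0,0,2,0,0,0,0],[0,0,4,0,0,0,0],[0,0,8,0,0,0,0],[0,0,15,0,0,0,0]]';python3 -m creep '[[0,0,15,0,0,0,0],[0,0,30,0,0,0,0],[0,-40,30,0,0,0,0],[0,-90,30,0,0,0,0],[0,-140,30,0,0,0,0]]'; python3 -m creep '[[0,0,0,0,0,0,0],[0,0,0,0,0,0,0],[0,0,0,0,0,0,0],[0,0,0,0,0,0,0]]'
python3 - <<'E'
from h import *
st()
for n in("scene","side"):
    s=robot.snapshot(n); im=cv2.resize(s["color"],None,fx=2.5,fy=2.5,interpolation=cv2.INTER_CUBIC)
    for k in("tray_center","tub_back","tub_spout","tub_rail","ball_a","mug","figurine","stylus"): print(n,k,[(np.round(d["point"],3).tolist(),round(d["p"],2)) for d in robot.landmark_of(k,n)])
    p=proj(s,[[.5,0.1,.05]])[0]*2.5
    x,y=int(max(0,p[0]-400)),int(max(0,p[1]-300)); cv2.imwrite(f"pics/f_{n}.png",im[y:y+600,x:x+800])
E
```

```text
time: 22.75
tool_pos: [0.502, 0.2777, 0.127]
ee_rot: [-1.571, 0.0, -0.0]
wrist_force: [0.7, -0.1, 0.1]
width: 0.094
time: 23.38
tool_pos: [0.5016, 0.3085, 0.2682]
ee_rot: [-1.571, 0.0, 0.001]
wrist_force: [0.3, 0.2, -0.4]
width: 0.0937
time: 23.88
tool_pos: [0.5015, 0.3073, 0.265]
ee_rot: [-1.572, 0.003, 0.0]
wrist_force: [0.8, -1.1, 0.7]
width: 0.0941
23.88 pos [0.5015 0.3073 0.265 ] rot [-1.572  0.003  0.   ] F [ 0.8 -1.1  0.7] w 0.0941
scene tray_center [([0.504, 0.007, 0.019], 0.91)]
scene tub_back [([0.498, 0.254, 0.133], 0.96), ([0.31, 0.36, 0.135], 0.67), ([0.293, -0.276, 0.077], 0.58), ([0.5, -0.086, 0.041], 0.26)]
scene tub_spout [([0.504, 0.079, 0.122], 0.75), ([0.185, -0.338, 0.065], 0.62), ([0.1, 0.273, 0.126], 0.6)]
scene tub_rail [([0.504, 0.125, 0.037], 0.94), ([0.211, -0.323, 0.008], 0.74)]
scene ball_a [([0.47, -0.05, 0.032], 0.67), ([0.538, -0.051, 0.034], 0.56)]
scene mug [([0.639, -0.432, -0.001], 0.69)]
scene figurine [([0.772, -0.014, 0.001], 0.7)]
scene stylus [([0.766, 0.293, -0.001], 0.6)]
side tray_center [([0.498, 0.002, 0.025], 0.7)]
side tub_back [([0.503, 0.252, 0.132], 0.6), ([0.311, 0.367, 0.134], 0.6), ([0.3, -0.28, 0.076], 0.58)]
side tub_spout [([0.502, 0.077, 0.125], 0.93), ([0.183, -0.339, 0.072], 0.8), ([0.101, 0.276, 0.121], 0.58)]
side tub_rail [([0.153, 0.298, 0.01], 0.75), ([0.212, -0.322, 0.006], 0.7), ([0.503, 0.12, 0.036], 0.61)]
side ball_a [([0.47, -0.057, 0.038], 0.79), ([0.539, -0.054, 0.035], 0.69), ([0.502, 0.08, 0.129], 0.54), ([0.492, 0.195, 0.002], 0.41)]
side mug [([0.644, -0.434, 0.003], 0.7)]
side figurine [([0.774, -0.014, 0.002], 0.72)]
side stylus [([0.769, 0.291, -0.0], 0.64)]
```

View pics/f_scene.png

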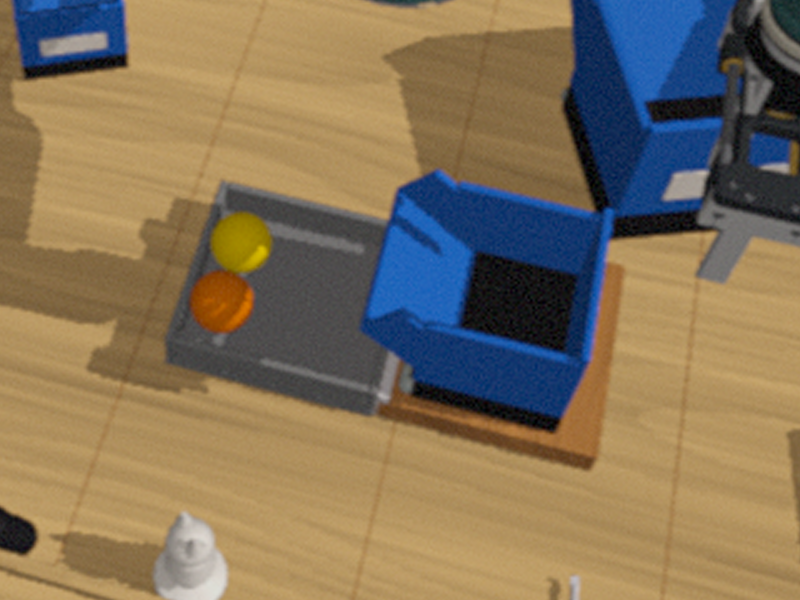

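View pics/f_side.png

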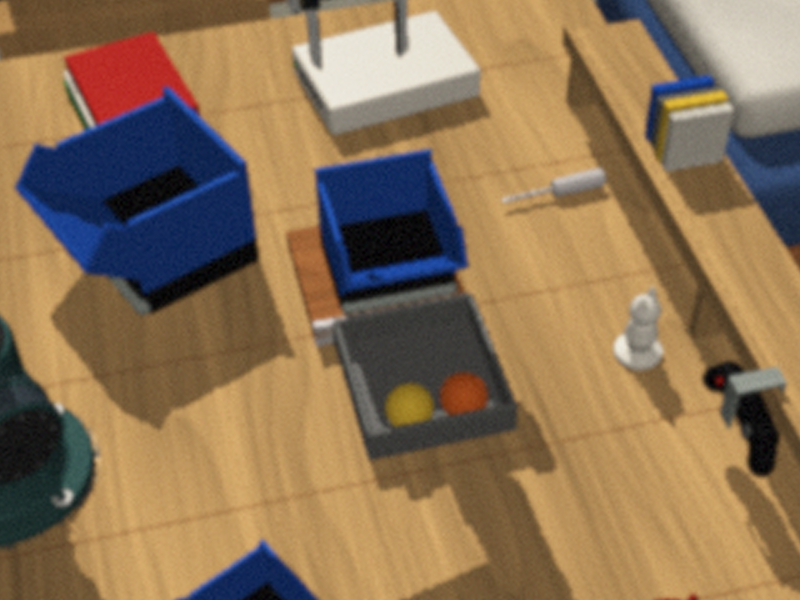

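All conditions look met: the tub is upright in place and empty, both balls are at rest in the tray, and the tray is against the lip. The mug, figurine and stylus haven't moved. Handing in.

```bash
python3 -c "
from bench import robot
print(robot.close_job())"
```

```text
the job is handed in; nothing more can be done
None
```

The job is done and handed in at about 24 s of the 69 s allowed; it returned no verdict.

- **Tray:** I pushed its far end with both open fingers until the force rose to about 8 N against the riser's lip. The pictures then showed it square and centred under the spout.
- **Tub:** I pushed its rear face along an arc about the rail to about 44°, until both balls rolled out. I then lowered it along the same arc at about 20°/s, slower still for the last degrees. The hand was at the rear face throughout, away from the balls.

**Last checks:**
- Both balls lay in the tray in the same place in pictures 5 s apart, about 55 mm from its centre towards the far wall (limit 75 mm).
- The tray centre read (0.50, 0.005), still against the lip.
- The tub stood upright, with its rail about 3 mm back from the start (limit 20 mm).
- The mug, figurine and stylus were within measurement noise of where they began.
- The hand was clear of everything.

**Disagreements:**
- The two cameras differed by about 5 mm on the rail and tray positions, which is around their stated accuracy.
- The push force rose to about 15 N while lowering, higher than the 4–7 N on the way up. I put that down to friction at the fingertips, but did not confirm it.

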